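# Close the twist lid of the spare-parts canister on the optician's table

### The arm

A 7-joint arm with a two-finger parallel gripper is mounted at the origin on the work surface. World frame = base frame: x ahead of the robot, y to its left, z up, the work surface at z = 0. Lengths are in m, angles in rad, forces in N, time in s.
With the tool pointing down it reaches from about 0.4 to 0.85 m from the base axis. Payload 4.4 kg.
Tool frame: the origin (TCP) lies between the finger pads; the fingertips stand ahead of it and the grasp point (between the pads) lies 6 mm ahead of it (ctrl.tcp_to_tips is the z of the fingertips in the tool frame, in m); z points along the fingers, y is the direction in which the jaws open and shut (so a half turn about z gives the same grasp; the last joint's range is limited). The gripper opens to 94 mm and grips with 3 to 60 N. Pads are 16 mm wide; open, the fingers measure 119 mm over their backs; the gripper's body (75 mm by 177 mm) begins 78 mm behind the grasp point.
Start: joints at [-1.344, 0.628, 0.038, 1.517, -0.027, 0.996, -0.02], TCP at [0.188, 0.622, 0.205] pointing down, gripper open.
Joint ranges: [-3.06, 3.06], [-0.37, 2.12], [-1.25, 1.32], [0.18, 2.47], [-1.1, 4.24], [0.23, 1.98], [-2.94, 2.94]. Speed limits (rad/s): [2.57, 2.57, 3.14, 3.14, 3.14, 3.14, 3.14].

### API

Orientations are given as a rotation vector (axis times angle).
In Python, from rig import status, optics, workorder, ctrl gives the robot as it stands.
- The arm moves only by the tool send_rows, never from a script. Its argument "deltas" is a list of rows, each a list of 2 entries, a list of its own where there are three numbers: the shift along the tool's x, y, z in cm, then the turn about the tool's z in rad. A call has 1 to 12 rows; each row shifts and turns the commanded pose from where the row before left it, along the tool's axes as they then stand; what a row does not reach is not made up. A row lasts 1/12 s, in which the tool goes at most 41.7 mm and 7.16 degrees, less where a joint would pass 70% of its speed; a pose out of reach is approached as far as the arm can. A call with a gripper value outside its range is refused whole. "jaw" is the closure, from 0 (fully open) to 1 (shut), set as the call begins (left out, the last holds). The fingers move at their own pace and stop on an object; "newtons" is the grip in N (left out, the last holds). Time passes only in rows, so rows that do not move let the fingers close. It gives the time, the measured TCP pose, the force and the opening at its end, in the units of the state.
- status.observe(): the state, without advancing time (a new reading comes with each control period).
- optics.get_image(name): name is "side" or "top" or "wrist"; returns (picture, depth): 480x640x3 uint8, blue, green, red; 480x640 float32, m along the optical axis (not along the pixel's ray), 0 where there is no reading.
- optics.camera_info(name): a dict with "fovy" (degrees; the focal length in pixels is half the picture's height over the tangent of half this angle, whatever the lens; pixels are square), "cx", "cy" (the principal point, pixels), "eye" and "rotation" of the camera in the world; the wrist camera has in their place "hand_eye" (4x4, takes a point from camera to tool coordinates, whose origin is the TCP and whose axes are the flange's). Camera axes: x right, y down, z forward; pixel columns grow to the right and rows downward; lengths in m; the calibration is good to about 2 mm. A picture is of the moment at which its call begins: read the wrist's pose just before it. camera_info takes no time and is no camera call.
- workorder.finish_job(): hands the job in, once; it reports no verdict.
The state is a dict: "time": time; "q": joint angles; "joint_vel": joint speeds; "effort": joint torques, N m; "position": TCP position; "eef_rot": TCP orientation; "wrist_force": force on the tool from outside, world axes, zero at the start; "moment": the same for the moment, N m; "opening": opening from 0.0 (shut) to 1.0 (fully open).
Only numpy, scipy, OpenCV 4.12 (cv2) and the standard library are available. Lean on these libraries where they do the work, as an engineer would, in place of code of your own. Each camera call takes 0.05 s, during which the arm holds its last target. There are 200 camera calls.

### The job

The brass lid lies loosely on the green canister, its three ears still on top of the claws. Without lifting it off, take its bar handle, turn it backward (anticlockwise seen from above, less than a quarter turn) until it drops a little into the nearest gaps, then turn it forward (clockwise) until the ears are fully home against the stops beneath the claws, and let go. Leave the steel lid of the white canister, which is already closed, alone.

Things in the scene. Friction and masses are not known exactly. Their poses are not given: they have to be found in the camera images.
- green_canister: Green canister, 100 mm across, screwed down on a wooden foot. Origin: centre of its underside, z up. Flat ledge 100 mm up around a 50 mm mouth. Over the ledge 3 dark claws: roofs 9 to 13 mm above it. Between them 3 gaps, 50 degrees wide, centred on its x axis and 120 degrees either side. From each gap clockwise (seen from above): 70 degrees of roof, a stop under its far end.
- brass_lid: Loose lid, 0.25 kg. Origin: on its axis at the ears' underside; z up. Light wooden bar handle on the axis: 52 mm along x, 14 wide, 18 to 50 mm above the origin; brass disc (54 mm) below. 3 ears (at x and 120 degrees either side) 12.5 mm wide, 5 thick, to 41 mm from the axis. A plug in the mouth centres it with 3 mm play. At first: origin 113 mm above the canister's, x 42 to 62 degrees clockwise of its x.
- steel_lid: Bystander: steel lid, black bar, same shape, closed. How such a lid works: with its x along its canister's x (10 degrees either way) the ears fit the gaps and it sinks 13 mm to the ledge; held firmly it must be lowered, held loosely it falls. Then clockwise under the roofs (4 mm free height) to the stops: x about 66 degrees clockwise of the canister's. No spring or detent; it stays where left.
- white_canister: Bystander: white canister of the same build, size and origin as the green one, fixed, already closed with the steel lid, whose x axis stands about 60 degrees clockwise of this canister's x axis.
Things that resemble listed ones, but are neither listed nor needed, are in the scene too. Leave any pink or turquoise look-alike of the brass_lid alone.

How it is judged:
By the outcome, as a careful person would: the job done as asked, in the order asked, and still so for the second after the job is handed in, with the robot touching nothing.
It also fails if it takes over 35 s, if anything falls off the work surface, if the arm or the gripper's body presses on something with over 40 N, if the wrist force passes 120 N, or if a joint passes its speed limit or range.

## Working session

There is one attempt and no reset: what is moved stays moved. The work goes in short steps, Python scripts to look and compute and a tool call to move; the robot and the scene stay as the last step left them, time stands still between calls to the robot, and variables do not carry over. Pictures are saved under pics/ and viewed, on a budget of 10 in all, crops included, one or two more only if the job needs it, and the job is handed in when it is done.

Besides the shell and the picture viewer there is one more tool, called as name(argument=value, ...), one argument or row to a line, values as JSON. send_rows: Moves the arm, as the interface text tells. Its arguments: {"type":"object","properties":{"deltas":{"type":"array","items":{"type":"array"}},"jaw":{"type":"number"},"newtons":{"type":"number"}},"required":["deltas"]}

```bash
ls; mkdir -p pics; cat > h.py <<'E'
import numpy as np, cv2
from rig import status, optics, workorder, ctrl
from scipy.spatial.transform import Rotation as R
def cam(n,s=None):
    i=optics.camera_info(n); f=240/np.tan(np.radians(i['fovy'])/2)
    if 'eye' in i: return f,i['cx'],i['cy'],np.array(i['eye']),np.array(i['rotation'])
    s=s or status.observe(); H=np.array(i['hand_eye']); Rt=R.from_rotvec(s['eef_rot']).as_matrix()
    return f,i['cx'],i['cy'],Rt@H[:3,3]+np.array(s['position']),Rt@H[:3,:3]
def pts(c,uv,d):
    f,cx,cy,e,Ro=c; uv=np.atleast_2d(uv); d=np.asarray(d)
    return (np.c_[(uv[:,0]-cx)/f*d,(uv[:,1]-cy)/f*d,d])@Ro.T+e
def plane(c,uv,z):
    r=pts(c,uv,np.ones(len(np.atleast_2d(uv))))-c[3]
    return c[3]+r*((z-c[3][2])/r[:,2])[:,None]
E
python3 - <<'E'
from h import *
s=status.observe();print(s, ctrl.tcp_to_tips)
for n in('side','top'):
    c=cam(n);print(n,c); p,d=optics.get_image(n);cv2.imwrite(f'pics/{n}0.png',p);np.savez(f'pics/{n}0.npz',p=p,d=d)
E
```

```text
pics
{'time': 0.0, 'q': array([-1.34382969,  0.62930762,  0.03846062,  1.51834007, -0.02702311,
        0.99628542, -0.01999851]), 'joint_vel': array([ 1.52728939e-03, -8.78742741e-04, -1.36292719e-03, -2.62481184e-05,
        2.00603154e-05, -1.29633615e-04,  1.32717800e-03]), 'effort': array([ 6.90202578e-04, -5.49746704e+01,  1.14399746e+00, -1.86620396e+01,
       -5.21650328e-02,  2.41874013e-02,  1.82152235e-04]), 'position': array([0.1873799 , 0.62172849, 0.20448834]), 'eef_rot': array([-4.58238765e-01, -3.10773621e+00,  2.83420606e-03]), 'wrist_force': array([-0.45535593,  0.06741929,  0.75504006]), 'moment': array([0.00754069, 0.00452927, 0.01397417]), 'opening': 0.9978330245580536} 0.025
side (np.float64(534.9613456764755), 327.02316795951265, 245.83424886255838, array([ 0.30198582, -0.64862225,  0.62260686]), array([-2.20089491,  0.34458096, -0.18659567]))
top (np.float64(452.5138320421574), 321.62290883541226, 240.45427734856295, array([ 0.39190633, -0.01324427,  0.7695178 ]), array([-2.1790849 ,  2.02821459, -0.21831203]))
```

```bash
sed -i "s/np.array(i\['rotation'\])/R.from_rotvec(i['rotation']).as_matrix()/" h.py
python3 -c "
from h import *
print(cam('top')[4])"
```

```text
[[ 7.16146543e-02 -9.74607906e-01  2.12157421e-01]
 [-9.97432368e-01 -6.99989407e-02  1.51267548e-02]
 [ 1.08139894e-04 -2.12695977e-01 -9.77118422e-01]]
```

View pics/top0.png

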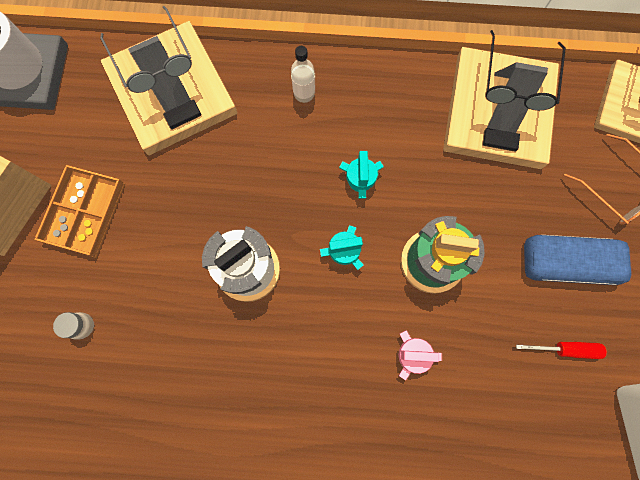

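View pics/side0.png

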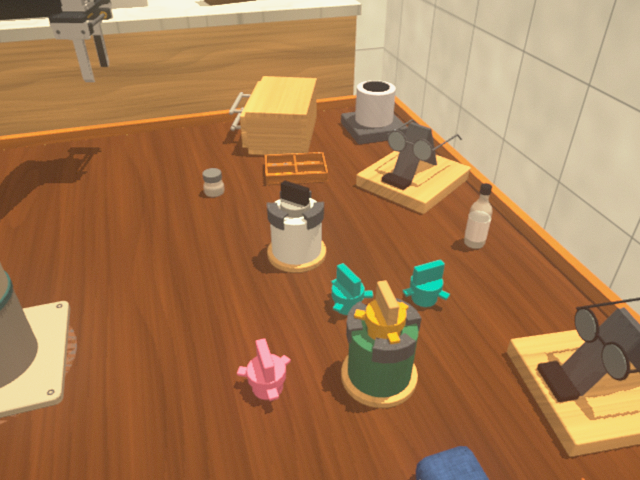

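The top view shows the green canister around (450,250), with its brass lid and wooden bar at about (459,243). The white canister is around (238,262). Next I take the geometry from the depth.

```bash
cat > m.py <<'E'
from h import *
def cloud(n,p,d,c,ctr,r=.08):
    v,u=np.nonzero(d>0); P=pts(c,np.c_[u,v],d[v,u]); C=cv2.cvtColor(p,cv2.COLOR_BGR2HSV)[v,u]
    k=np.hypot(*(P[:,:2]-ctr).T)<r
    return P[k],C[k],np.c_[u,v][k]
def bar(Q):
    (x,y),(w,h),a=cv2.minAreaRect((Q[:,:2]*1000).astype(np.float32)); a=a if w>h else a+90
    return (x,y),(w,h),(a+90)%180-90
E
python3 - <<'E'
from m import *
c=cam('top');D=np.load('pics/top0.npz')
p0=plane(c,[[459,243]],.16)[0,:2];print(p0)
P,C,U=cloud('top',D['p'],D['d'],c,p0)
for z in np.arange(0,.24,.01):
    k=(P[:,2]>=z)&(P[:,2]<z+.01)
    if k.sum()>5: print(round(z,3),k.sum(),P[k].mean(0).round(4),np.median(C[k],0))
zt=np.percentile(P[:,2],99.5);print(zt)
print(bar(P[P[:,2]>zt-.006]))
# dark claws
k=(C[:,1]<60)&(C[:,2]<130)&(P[:,2]>.09); Q=P[k];z=np.median(Q[:,2]);Q=Q[abs(Q[:,2]-z)<.005];print('claws',len(Q),z)
A=np.c_[2*Q[:,:2],np.ones(len(Q))];s=np.linalg.lstsq(A,(Q[:,:2]**2).sum(1),rcond=None)[0];print(s[:2],np.sqrt(s[2]+s[:2]@s[:2]))
p=D['p'];cv2.imwrite('pics/crop.png',cv2.resize(p[200:310,390:500],(770,770),interpolation=cv2.INTER_CUBIC)[:600])
E
```

```text
[ 0.53422057 -0.19272854]
0.0 1632 [ 0.5139 -0.1743  0.0015] [ 12.  168.  145.5]
0.01 580 [ 0.5151 -0.1711  0.0127] [ 17.  137.5 228. ]
0.02 75 [ 0.5111 -0.1643  0.0253] [ 73. 122.  78.]
0.03 72 [ 0.5128 -0.1623  0.0355] [ 70. 111.  81.]
0.04 75 [ 0.5123 -0.1624  0.0449] [ 69. 105.  82.]
0.05 85 [ 0.5117 -0.1629  0.055 ] [ 69. 105.  83.]
0.06 76 [ 0.5146 -0.164   0.0654] [ 69.5 109.   83. ]
0.07 44 [ 0.5302 -0.1584  0.0734] [ 68.  104.5  85. ]
0.08 43 [ 0.5189 -0.1622  0.0868] [67. 98. 80.]
0.09 355 [ 0.527  -0.1803  0.0979] [ 68. 114. 123.]
0.1 549 [ 0.5259 -0.1865  0.1018] [ 68. 116. 171.]
0.11 1313 [ 0.5334 -0.1887  0.1142] [ 18.  28. 138.]
0.12 177 [ 0.5281 -0.1841  0.1265] [ 19. 191. 212.]
0.13 514 [ 0.5318 -0.1906  0.132 ] [ 19.  193.  229.5]
0.14 79 [ 0.5314 -0.1874  0.145 ] [ 15. 133. 143.]
0.15 76 [ 0.5317 -0.1854  0.155 ] [ 16. 136. 144.]
0.16 387 [ 0.5362 -0.1919  0.1632] [ 24. 117. 247.]
0.1647962548296083
((536.7532348632812, -191.994140625), (51.55870819091797, 14.609392166137695), 85.32714080810547)
claws 184 0.1096934314755843
[ 0.53214347 -0.19026732] 0.043097978095569284
```

View pics/crop.png

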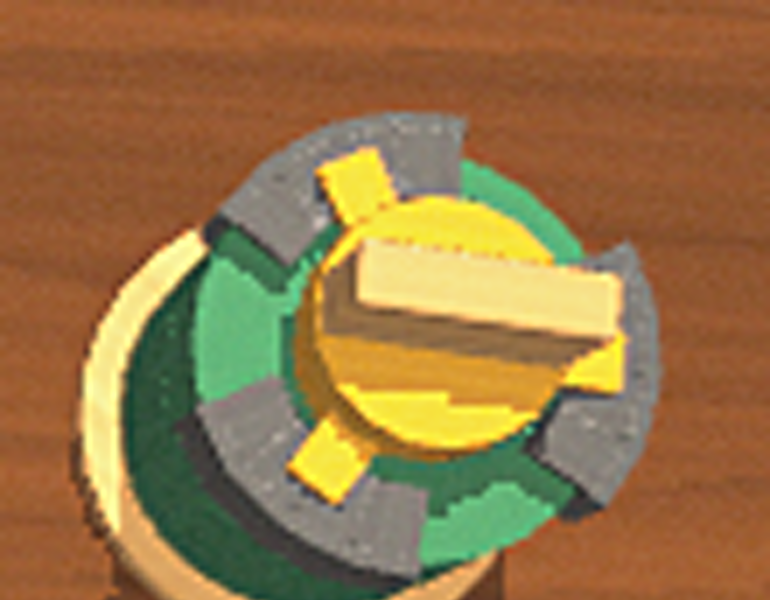

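The crop shows the lid's +x ear on the right at (600,365), under the bar's end, so lid x points to −y in the world. The gaps are at upper right (525,210), left (240,310) and lower right (490,520).

```bash
python3 - <<'E'
from m import *
from scipy.optimize import least_squares
c=cam('top');D=np.load('pics/top0.npz')
P,C,U=cloud('top',D['p'],D['d'],c,[.535,-.191])
k=(C[:,1]<70)&(C[:,2]<200)&(abs(P[:,2]-.115)<.005);Q=P[k];print(len(Q),np.median(Q[:,2]))
h=cv2.convexHull((Q[:,:2]*1000).astype(np.float32))
print(cv2.minEnclosingCircle(h))
o=np.array(cv2.minEnclosingCircle(h)[0])/1000
def an(Q): return np.degrees(np.arctan2(Q[:,1]-o[1],Q[:,0]-o[0])), np.hypot(*(Q[:,:2]-o).T)
a,r=an(Q);k=(r>.036)&(r<.052);print(np.histogram(a[k],bins=np.arange(-180,181,10)))
# brass ears
k=(C[:,1]>150)&(abs(C[:,0].astype(int)-24)<8)&(abs(P[:,2]-.119)<.005);E=P[k];a,r=an(E);E=E[r>.03];a=a[r>.03]
for b in(-95,25,145):
    kk=abs((a-b+180)%360-180)<25
    if kk.sum(): print(b,kk.sum(),np.median(a[kk]),E[kk].mean(0))
# green ledge
k=(C[:,0]>55)&(C[:,0]<85)&(abs(P[:,2]-.102)<.003);a,r=an(P[k]);print(np.histogram(a[(r>.03)&(r<.05)],bins=np.arange(-180,181,10))[0])
E
```

```text
1031 0.11334156890353964
((535.7073974609375, -192.67938232421875), 50.50927734375)
(array([ 3,  0,  0,  0,  4, 52, 48, 44, 26, 23, 22, 25,  2,  0,  0,  0,  5,
       46, 49, 27, 22, 37, 46, 44,  7,  0,  0,  0,  6, 48, 51, 42, 37, 44,
       50, 53]), array([-180, -170, -160, -150, -140, -130, -120, -110, -100,  -90,  -80,
        -70,  -60,  -50,  -40,  -30,  -20,  -10,    0,   10,   20,   30,
         40,   50,   60,   70,   80,   90,  100,  110,  120,  130,  140,
        150,  160,  170,  180]))
-95 40 -96.91317219558954 [ 0.53183463 -0.22897263  0.11869208]
25 68 25.700771850397025 [ 0.56793035 -0.17732273  0.11845517]
145 64 144.54997861578096 [ 0.50710526 -0.17204087  0.1186475 ]
[15 43 41 35 42 19  2  1  0  0  0  0 13 16 19 18  7  0  0  0  1  4  0 19
 38 38 37 39 24  0  0  1  0  0  0  0]
```

send_rows(
  deltas=[
    [[0,0,-0.5],0.11],
    [[0,0,-0.5],0.115],
    [[0,0,-0.5],0.115],
    [[0,0,-0.5],0.115],
    [[0,0,-0.5],0.115],
    [[0,0,-0.5],0.115],
    [[0,0,-0.5],0.115],
    [[0,0,-0.5],0.115],
    [[0,0,-0.5],0.115],
    [[0,0,-0.5],0.115],
    [[0,0,-0.5],0.115],
    [[0,0,-0.5],0.11],
  ],
)

```text
time: 1.1
position: [0.1873, 0.6221, 0.2651]
eef_rot: [2.327, 2.11, -0.002]
wrist_force: [-0.2, -0.5, -1.1]
opening: 1.001
```

```bash
cat > go.py <<'E'
from h import *; import sys
def go(t,yaw=None):
    s=status.observe();M=R.from_rotvec(s['eef_rot']).as_matrix()
    d=M.T@(np.array(t)-s['position'])*100
    a=np.degrees(np.arctan2(M[1,1],M[0,1]))
    print('t',s['time'],'pos',s['position'].round(4),'y-axis yaw',a.round(2),'z',M[:,2].round(4),'F',s['wrist_force'].round(1),'M',s['moment'].round(2),'op',s['opening'],'q7',s['q'][6],'| delta cm',d.round(2))
if __name__=='__main__': go([float(x) for x in sys.argv[1:4]])
E
python3 go.py .536 -.192 .265
```

```text
t 1.1 pos [0.1873 0.6221 0.2651] y-axis yaw -5.59 z [-4.e-04 -1.e-03 -1.e+00] F [-0.2 -0.5 -1.1] M [-0.07  0.09  0.01] op 1.0012357886884629 q7 -1.19497199733891 | delta cm [-77.63  42.63   0.08]
```

send_rows(
  deltas=[
    [[-3.24,1.78,0],0],
    [[-3.24,1.78,0],0],
    [[-3.24,1.78,0],0],
    [[-3.24,1.78,0],0],
    [[-3.24,1.78,0],0],
    [[-3.24,1.78,0],0],
    [[-3.24,1.78,0],0],
    [[-3.24,1.78,0],0],
    [[-3.24,1.78,0],0],
    [[-3.24,1.78,0],0],
    [[-3.24,1.78,0],0],
    [[-3.24,1.78,0],0],
  ],
)

```text
time: 2.1
position: [0.3646, 0.2138, 0.2653]
eef_rot: [-2.321, -2.117, 0.0]
wrist_force: [1.4, 0.2, -0.8]
opening: 0.996
```

send_rows(
  deltas=[
    [[-3.24,1.78,0],0],
    [[-3.24,1.78,0],0],
    [[-3.24,1.78,0],0],
    [[-3.24,1.78,0],0],
    [[-3.24,1.78,0],0],
    [[-3.24,1.78,0],0],
    [[-3.24,1.78,0],0],
    [[-3.24,1.78,0],0],
    [[-3.24,1.78,0],0],
    [[-3.24,1.78,0],0],
    [[0,0,0],0],
    [[0,0,0],0],
  ],
)

```text
time: 3.1
position: [0.5117, -0.1259, 0.2649]
eef_rot: [2.326, 2.111, -0.002]
wrist_force: [-0.7, 0.2, -0.2]
opening: 0.998
```

```bash
python3 go.py .536 -.192 .265; python3 - <<'E'
from m import *
s=status.observe();c=cam('wrist',s);p,d=optics.get_image('wrist');cv2.imwrite('pics/w1.png',p);np.savez('pics/w1.npz',p=p,d=d)
P,C,U=cloud('w',p,d,c,[.535,-.192])
k=(abs(P[:,2]-.163)<.006)&(C[:,0]>10)&(C[:,0]<35)&(C[:,1]>60);print(k.sum());print(bar(P[k]),np.median(P[k,2]))
E
```

```text
t 3.1 pos [ 0.5117 -0.1259  0.2649] y-axis yaw -5.54 z [-9.e-04 -1.e-03 -1.e+00] F [-0.7  0.2 -0.2] M [-0.06  0.05  0.05] op 0.9982889186340977 q7 0.3992579441917386 | delta cm [-6.35  3.05 -0.01]
1105
((536.5791625976562, -191.6436309814453), (52.312255859375, 14.069917678833008), 85.40760040283203) 0.16334434407854387
```

View pics/w1.png

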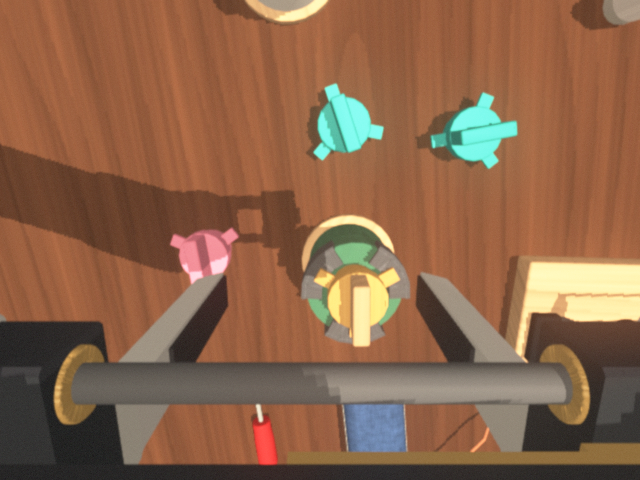

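The wrist view shows the bar between the open fingers (bar end around (361,345), jaws left and right). Its centre measures (0.5366, −0.1916) and it stands at 85.4°, which agrees with the top view.

send_rows(
  deltas=[
    [[-2.1,1.03,0],0],
    [[-2.1,1.03,0],0],
    [[-2.1,1.03,0],0],
    [[0,0,0],-0.016],
    [[0,0,1.5],0],
    [[0,0,1.5],0],
    [[0,0,1.5],0],
    [[0,0,1.5],0],
    [[0,0,1.5],0],
    [[0,0,1.5],0],
    [[0,0,1.2],0],
    [[0,0,0],0],
  ],
)

```text
time: 4.15
position: [0.5353, -0.1853, 0.1611]
eef_rot: [-2.297, -2.135, 0.002]
wrist_force: [0.8, 0.8, -0.3]
opening: 0.998
```

```bash
python3 go.py .5366 -.1917 .163
```

```text
t 4.15 pos [ 0.5353 -0.1853  0.1611] y-axis yaw -4.17 z [-0.0049  0.0032 -1.    ] F [ 0.8  0.8 -0.3] M [-0.05  0.12  0.03] op 0.9983237629646461 q7 0.6034137787943293 | delta cm [-0.63  0.18 -0.2 ]
```

send_rows(
  deltas=[
    [[-0.3,0.07,-0.1],0],
    [[-0.3,0.08,-0.1],0],
    [[0,0,0],0],
    [[0,0,0],0],
  ],
)

```text
time: 4.48
position: [0.5386, -0.1954, 0.1664]
eef_rot: [2.303, 2.134, 0.001]
wrist_force: [0.4, 0.0, -0.0]
opening: 1.002
```

```bash
python3 go.py .5366 -.1917 .163
```

```text
t 4.4833 pos [ 0.5386 -0.1954  0.1664] y-axis yaw -4.36 z [ 1.8e-03 -5.0e-04 -1.0e+00] F [ 0.4  0.  -0. ] M [-0.07  0.05  0.  ] op 1.0019670425191234 q7 0.6100989559426899 | delta cm [ 0.36 -0.23  0.34]
```

send_rows(
  deltas=[
    [[0,0,0],0],
    [[0.36,-0.2,0.3],0],
    [[0,0,0],0],
    [[0,0,0],0],
    [[0,0,0],0],
  ],
)

```text
time: 4.9
position: [0.5363, -0.1912, 0.1623]
eef_rot: [-2.304, -2.136, 0.0]
wrist_force: [1.1, 0.3, 0.5]
opening: 0.999
```

```bash
python3 go.py .5366 -.1917 .163
```

```text
t 4.9 pos [ 0.5363 -0.1912  0.1623] y-axis yaw -4.34 z [-2.e-04  1.e-04 -1.e+00] F [1.1 0.3 0.5] M [-0.14  0.04  0.04] op 0.9988760670476964 q7 0.6085033458770502 | delta cm [-0.05  0.04 -0.07]
```

send_rows(
  deltas=[
    [[0,0,0],0],
    [[0,0,0],0],
    [[0,0,0],0],
    [[0,0,0],0],
    [[0,0,0],0],
    [[0,0,0],0],
    [[0,0,0],0],
    [[0,0,0],0],
  ],
  jaw=1,
  newtons=15,
)

```text
time: 5.57
position: [0.5363, -0.1914, 0.1624]
eef_rot: [2.304, 2.135, -0.0]
wrist_force: [0.3, 0.9, 0.4]
opening: 0.473
```

```bash
python3 go.py .5357 -.1925 .162
```

```text
t 5.5667 pos [ 0.5363 -0.1914  0.1624] y-axis yaw -4.36 z [-0. -0. -1.] F [0.3 0.9 0.4] M [-0.11  0.09 -0.02] op 0.47348597062366404 q7 0.608533766586323 | delta cm [-0.12 -0.06  0.04]
```

Still closing.

send_rows(
  deltas=[
    [[0,0,0],0],
    [[0,0,0],0],
    [[0,0,0],0],
    [[0,0,0],0],
    [[0,0,0],0],
    [[0,0,0],0],
    [[0,0,0],0],
    [[0,0,0],0],
  ],
)

```text
time: 6.23
position: [0.5365, -0.1914, 0.1624]
eef_rot: [2.304, 2.135, 0.0]
wrist_force: [0.4, 0.6, -0.9]
opening: 0.136
```

```bash
python3 go.py .5357 -.1925 .162
```

```text
t 6.2333 pos [ 0.5365 -0.1914  0.1624] y-axis yaw -4.35 z [ 4.e-04 -2.e-04 -1.e+00] F [ 0.4  0.6 -0.9] M [-0.2  -0.16  0.03] op 0.13571648414145512 q7 0.6085686039232182 | delta cm [-0.12 -0.08  0.04]
```

send_rows(
  deltas=[
    [[-0.1,-0.05,0],0],
    [[0,0,0],-0.1],
    [[0,0,0],-0.1],
    [[0,0,0],-0.1],
    [[0,0,0],-0.1],
    [[0,0,0],-0.1],
    [[0,0,0],-0.1],
    [[0,0,0],-0.1],
    [[0,0,0],-0.1],
    [[0,0,0],-0.1],
    [[0,0,0],-0.1],
    [[0,0,0],-0.03],
  ],
)

```text
time: 7.23
position: [0.535, -0.1924, 0.1621]
eef_rot: [-0.948, -2.994, -0.0]
wrist_force: [1.0, -0.6, -1.6]
opening: 0.136
```

send_rows(
  deltas=[
    [[0,0,0],0],
    [[0,0,0],0],
    [[0,0,0],0],
  ],
)

```text
time: 7.48
position: [0.5355, -0.1923, 0.1622]
eef_rot: [-0.956, -2.992, 0.0]
wrist_force: [-0.4, -0.1, -1.4]
opening: 0.133
```

```bash
python3 go.py .5357 -.1925 .162;  python3 - <<'E'
from m import *
p,d=optics.get_image('top');np.savez('pics/top1.npz',p=p,d=d);cv2.imwrite('pics/top1.png',cv2.resize(p[190:320,380:520],None,fx=4.5,fy=4.5))
p,d=optics.get_image('side');np.savez('pics/side1.npz',p=p,d=d);cv2.imwrite('pics/side1.png',cv2.resize(p[230:410,300:480],None,fx=3.3,fy=3.3))
E
```

```text
t 7.4833 pos [ 0.5355 -0.1923  0.1622] y-axis yaw 54.55 z [-5.e-04  0.e+00 -1.e+00] F [-0.4 -0.1 -1.4] M [-0.01  0.03  0.04] op 0.13324057594837865 q7 1.4150291135612234 | delta cm [-0.02 -0.    0.02]
```

View pics/side1.png

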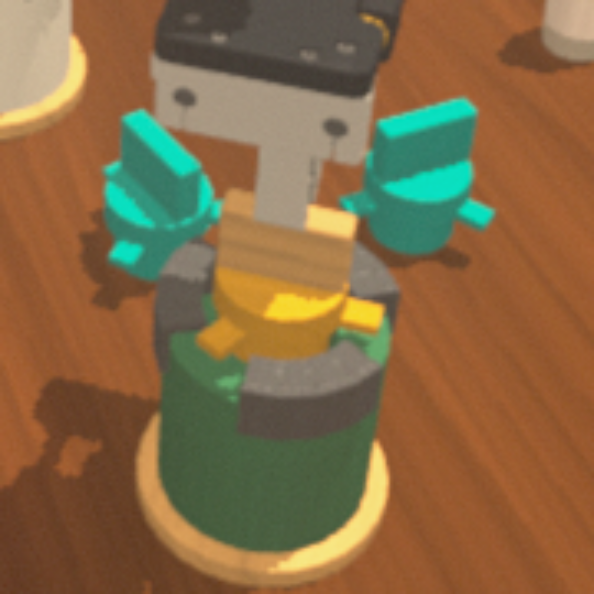

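The side view shows the ears above the green gaps, at (360,315) and (215,340), with the lid still at its upper height. The bar is square in the jaws. I now lower it.

send_rows(
  deltas=[
    [[0,0,0.15],0],
    [[0,0,0.15],0],
    [[0,0,0.15],0],
    [[0,0,0.15],0],
    [[0,0,0],0],
    [[0,0,0],0],
  ],
)

```text
time: 8.08
position: [0.5356, -0.1923, 0.1562]
eef_rot: [-0.954, -2.993, 0.0]
wrist_force: [-0.1, 0.5, -2.0]
opening: 0.133
```

```bash
python3 go.py .5357 -.1925 .149
```

```text
t 8.0833 pos [ 0.5356 -0.1923  0.1562] y-axis yaw 54.66 z [-4.e-04  1.e-04 -1.e+00] F [-0.1  0.5 -2. ] M [-0.04  0.    0.02] op 0.13301230108442555 q7 1.4185565805202027 | delta cm [-0.02 -0.02  0.72]
```

send_rows(
  deltas=[
    [[0,0,0.15],0],
    [[0,0,0.15],0],
    [[0,0,0.15],0],
    [[0,0,0.1],0],
    [[0,0,0.05],0],
    [[0,0,0],0],
    [[0,0,0],0],
  ],
)

```text
time: 8.67
position: [0.5358, -0.1923, 0.1503]
eef_rot: [-0.954, -2.993, -0.0]
wrist_force: [-0.4, 0.2, -1.5]
opening: 0.133
```

```bash
python3 go.py .5357 -.1925 .149
```

```text
t 8.6667 pos [ 0.5358 -0.1923  0.1503] y-axis yaw 54.66 z [-1.e-04  0.e+00 -1.e+00] F [-0.4  0.2 -1.5] M [ 0.01  0.03 -0.03] op 0.1327159265478926 q7 1.4208864400229246 | delta cm [-0.01 -0.02  0.13]
```

send_rows(
  deltas=[
    [[0,0,0],0.1],
    [[0,0,0],0.1],
    [[0,0,0],0.1],
    [[0,0,0],0.1],
    [[0,0,0],0.1],
    [[0,0,0],0.1],
    [[0,0,0],0.1],
    [[0,0,0],0.1],
    [[0,0,0],0.1],
    [[0,0,0],0.1],
    [[0,0,0],0.05],
    [[0,0,0],0],
  ],
)

```text
time: 9.67
position: [0.5359, -0.1921, 0.1503]
eef_rot: [2.326, 2.111, -0.0]
wrist_force: [-0.3, -0.8, -1.5]
opening: 0.134
```

send_rows(
  deltas=[
    [[0,0,0],0],
    [[0,0,0],0],
  ],
)

```text
time: 9.83
position: [0.5358, -0.1922, 0.1504]
eef_rot: [-2.324, -2.114, -0.0]
wrist_force: [-0.2, 0.5, -1.6]
opening: 0.135
```

```bash
python3 go.py .5357 -.1925 .149
```

```text
t 9.8333 pos [ 0.5358 -0.1922  0.1504] y-axis yaw -5.41 z [ 1.e-04  1.e-04 -1.e+00] F [-0.2  0.5 -1.6] M [-0.08  0.09 -0.02] op 0.13453804134458391 q7 0.6102487247062028 | delta cm [-0.03 -0.01  0.14]
```

Now I make small turns up to the stop and watch the moment.

send_rows(
  deltas=[
    [[0,0,0],0.035],
    [[0,0,0],0.035],
    [[0,0,0],0],
    [[0,0,0],0],
  ],
)

```text
time: 10.17
position: [0.5362, -0.1925, 0.1508]
eef_rot: [2.396, 2.031, 0.001]
wrist_force: [0.2, 0.3, 0.2]
opening: 0.008
```

```bash
python3 go.py .5357 -.1925 .149
```

```text
t 10.1667 pos [ 0.5362 -0.1925  0.1508] y-axis yaw -9.42 z [ 9.e-04 -3.e-04 -1.e+00] F [0.2 0.3 0.2] M [-0.09  0.11  0.08] op 0.007704967449608133 q7 0.5562328172633114 | delta cm [-0.   -0.05  0.18]
```

send_rows(
  deltas=[
    [[0,0,0],0.035],
    [[0,0,0],0],
    [[0,0,0],0],
  ],
)

```text
time: 10.42
position: [0.5356, -0.1923, 0.1504]
eef_rot: [-2.431, -1.989, 0.0]
wrist_force: [-0.2, 0.8, -0.3]
opening: 0.009
```

```bash
python3 go.py .5357 -.1925 .149
```

```text
t 10.4167 pos [ 0.5356 -0.1923  0.1504] y-axis yaw -11.43 z [-3.e-04  1.e-04 -1.e+00] F [-0.2  0.8 -0.3] M [-0.09  0.05 -0.03] op 0.008991950017214157 q7 0.5291774385624479 | delta cm [-0.01  0.02  0.14]
```

The opening reads 0.008, so the bar has left the jaws. I look before moving again.

```bash
python3 - <<'E'
from m import *
p,d=optics.get_image('top');np.savez('pics/top2.npz',p=p,d=d);a=cv2.resize(p[190:310,390:510],(400,400))
p,d=optics.get_image('side');np.savez('pics/side2.npz',p=p,d=d);b=cv2.resize(p[240:400,310:470],(400,400))
cv2.imwrite('pics/c2.png',np.hstack([a,b]))
E
```

```text
(no output)
```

View pics/c2.png

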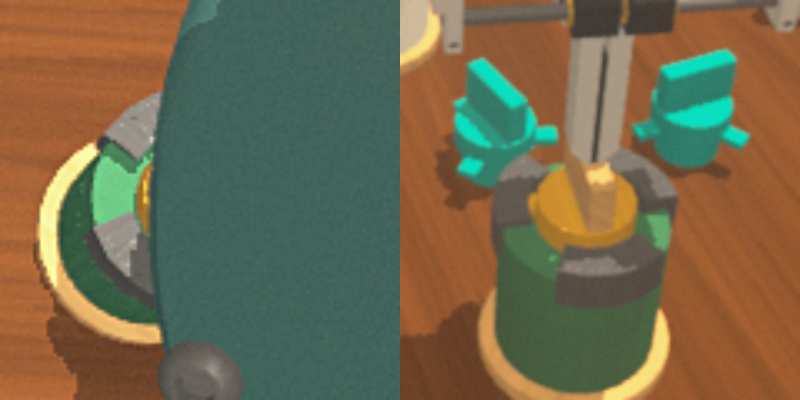

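```bash
python3 - <<'E'
from m import *
c=cam('side');D=np.load('pics/side2.npz');P,C,U=cloud('side',D['p'],D['d'],c,[.5357,-.1925])
k=(C[:,0]>8)&(C[:,0]<35)&(C[:,1]>60)&(P[:,2]>.11);Q=P[k]
for z in np.arange(.11,.17,.005):
    kk=abs(Q[:,2]-z-.0025)<.0025
    if kk.sum()>3: print(round(z,3),kk.sum(),Q[kk].min(0).round(4),Q[kk].max(0).round(4),np.median(C[k][kk],0))
p,d=optics.get_image('wrist');np.savez('pics/w2.npz',p=p,d=d)
a=cv2.resize(D['p'][280:380,340:440],(400,400),interpolation=cv2.INTER_CUBIC);b=cv2.resize(p[200:400,220:420],(400,400))
cv2.imwrite('pics/c3.png',np.hstack([a,b]))
E
```

```text
0.11 227 [ 0.49   -0.2441  0.11  ] [ 0.5885 -0.1506  0.115 ] [ 17. 150. 151.]
0.115 534 [ 0.5042 -0.2216  0.115 ] [ 0.5634 -0.168   0.1199] [ 18. 196. 203.]
0.12 65 [ 0.5156 -0.2213  0.12  ] [ 0.5531 -0.1717  0.1249] [ 16. 144. 168.]
0.125 62 [ 0.5272 -0.2213  0.1251] [ 0.54   -0.1705  0.1299] [ 16.  141.5 155.5]
0.13 60 [ 0.5268 -0.2208  0.1302] [ 0.5393 -0.1689  0.135 ] [ 16.  141.5 156.5]
0.135 60 [ 0.5275 -0.221   0.135 ] [ 0.5409 -0.1718  0.1397] [ 16.  141.  164.5]
0.14 55 [ 0.5265 -0.2212  0.14  ] [ 0.5399 -0.171   0.145 ] [ 16. 141. 163.]
0.145 101 [ 0.5267 -0.2204  0.1451] [ 0.5417 -0.1923  0.1499] [ 16. 144. 194.]
0.15 62 [ 0.5286 -0.2197  0.15  ] [ 0.5416 -0.1965  0.1538] [ 17.  133.  217.5]
0.155 5 [ 0.526  -0.2015  0.1554] [ 0.5362 -0.1995  0.1588] [19. 62. 86.]
0.16 10 [ 0.5239 -0.2055  0.1601] [ 0.5457 -0.1809  0.1646] [ 15.5  68.  147.5]
0.165 11 [ 0.5329 -0.2056  0.1652] [ 0.5476 -0.1994  0.1699] [ 15.  67. 165.]
0.17 6 [ 0.5277 -0.2044  0.1713] [ 0.5467 -0.1999  0.1746] [ 17.5  65.5 128.5]
```

View pics/c3.png

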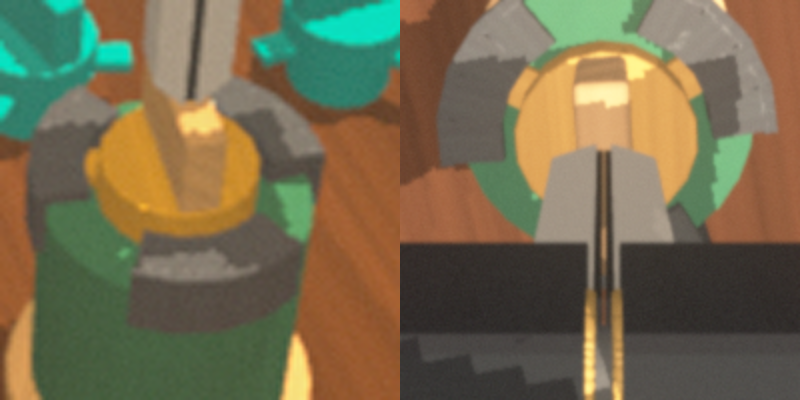

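```bash
python3 - <<'E'
from m import *
from scipy.spatial.transform import Rotation
for n,t in(('side','side1'),('side','side2'),('wrist','w2')):
    c=cam(n);D=np.load(f'pics/{t}.npz');P,C,U=cloud(n,D['p'],D['d'],c,[.5357,-.1925],.03)
    k=(C[:,1]<50)&(P[:,2]>.126)&(P[:,2]<.22)&(C[:,2]>60);Q=P[k]
    print(t,k.sum(),np.percentile(Q[:,2],[0,1,2,5]))
    for z in np.arange(.125,.18,.005):
        kk=abs(Q[:,2]-z-.0025)<.0025
        if kk.sum()>1: print(round(z,3),kk.sum(),Q[kk].min(0).round(4),Q[kk].max(0).round(4))
    k=(C[:,0]>8)&(C[:,0]<35)&(C[:,1]>60)&(P[:,2]>.147)&(P[:,2]<.156);print('bar',k.sum(),bar(P[k]) if k.sum()>5 else'',np.median(P[k,2]) if k.any() else '')
E
```

```text
Traceback (most recent call last):
IndexError: index -1 is out of bounds for axis 0 with size 0
```

```bash
python3 - <<'E'
from m import *
for n,t in(('side','side1'),('side','side2'),('wrist','w2')):
    c=cam(n);D=np.load(f'pics/{t}.npz');P,C,U=cloud(n,D['p'],D['d'],c,[.5357,-.1925],.035)
    print(t)
    for z in np.arange(.125,.20,.006):
        kk=abs(P[:,2]-z-.003)<.003
        if kk.sum()>1: print(round(z,3),kk.sum(),P[kk].min(0).round(4)[:2],P[kk].max(0).round(4)[:2],np.percentile(C[kk],[10,50,90],axis=0)[:,1])
    k=(C[:,0]>8)&(C[:,0]<35)&(C[:,1]>90)&(P[:,2]>.147)&(P[:,2]<.17);print('bar',k.sum(),bar(P[k]) if k.sum()>5 else'',np.median(P[k,2]) if k.any() else '')
E
```

```text
side1
0.125 347 [ 0.5105 -0.2211] [ 0.5582 -0.1851] [182. 197. 208.]
0.131 251 [ 0.5115 -0.2199] [ 0.5624 -0.1825] [141. 183. 205.]
0.137 134 [ 0.5131 -0.2137] [ 0.5593 -0.1823] [140. 143. 146.]
0.143 146 [ 0.5134 -0.2141] [ 0.5617 -0.1829] [138. 142. 145.]
0.149 131 [ 0.5137 -0.2137] [ 0.5602 -0.1845] [140. 143. 146.]
0.155 149 [ 0.5131 -0.2145] [ 0.5617 -0.1735] [117. 141. 147.]
0.161 192 [ 0.5134 -0.213 ] [ 0.5614 -0.1767] [101.5 134.  147. ]
0.167 25 [ 0.5201 -0.2121] [ 0.5532 -0.1861] [ 57.  59. 112.]
0.173 68 [ 0.5186 -0.2136] [ 0.5527 -0.1868] [55.  59.  87.8]
0.179 68 [ 0.5192 -0.2139] [ 0.5507 -0.1895] [56. 59. 62.]
0.185 60 [ 0.5187 -0.213 ] [ 0.5387 -0.202 ] [55.9 58.  60.1]
0.191 60 [ 0.5181 -0.2139] [ 0.54   -0.2019] [55. 58. 62.]
0.197 66 [ 0.5186 -0.2136] [ 0.5387 -0.2018] [55.  57.  59.5]
bar 511 ((536.9412231445312, -195.21241760253906), (24.29408836364746, 51.605552673339844), -33.53011703491211) 0.15787996998619624
side2
0.125 77 [ 0.5272 -0.2213] [ 0.54   -0.1693] [136.  142.  147.4]
0.131 71 [ 0.5268 -0.221 ] [ 0.5409 -0.1689] [137. 141. 146.]
0.137 68 [ 0.5269 -
[... 1039 characters left out ...]
22. 133.]
0.149 994 [ 0.5298 -0.2172] [ 0.546  -0.1663] [ 78. 118. 123.]
0.155 188 [ 0.5254 -0.1863] [ 0.5484 -0.1801] [48. 51. 97.]
0.161 293 [ 0.5252 -0.1998] [ 0.549  -0.1799] [ 47.  49. 107.]
0.167 262 [ 0.5252 -0.1858] [ 0.5491 -0.1799] [46. 48. 76.]
0.173 283 [ 0.525  -0.1855] [ 0.5491 -0.1797] [45.  48.  72.6]
0.179 326 [ 0.5248 -0.1854] [ 0.5492 -0.1801] [45.  48.  60.5]
0.185 352 [ 0.525  -0.1855] [ 0.5493 -0.1799] [44.  47.  53.9]
0.191 412 [ 0.5246 -0.1854] [ 0.5493 -0.1799] [44. 46. 50.]
0.197 475 [ 0.5248 -0.1857] [ 0.5494 -0.1796] [43.  46.  49.6]
bar 946 ((538.1693725585938, -190.86431884765625), (23.030370712280273, 49.906158447265625), -82.41782569885254) 0.15060432002384072
```

send_rows(
  deltas=[
    [[0,0,-1],0],
    [[0,0,-1],0],
    [[0,0,-1],0],
    [[0,0,0],0],
    [[0,0,0],0],
    [[0,0,0],0],
    [[0,0,0],0],
    [[0,0,0],0],
    [[0,0,0],0],
    [[0,0,0],0],
    [[0,0,0],0],
    [[0,0,0],0],
  ],
  jaw=0.3,
)

```text
time: 11.57
position: [0.5357, -0.1923, 0.1802]
eef_rot: [-2.433, -1.987, 0.0]
wrist_force: [-0.6, -0.3, -0.9]
opening: 0.694
```

```bash
cat > look.py <<'E'
from m import *; import sys
t=sys.argv[1]; S={}
for n in('side','wrist'):
    c=cam(n);p,d=optics.get_image(n);S[n]=p;np.savez(f'pics/{n}{t}.npz',p=p,d=d)
    P,C,U=cloud(n,p,d,c,[.5357,-.1925],.07)
    k=(C[:,0]>8)&(C[:,0]<35)&(C[:,1]>75)&(abs(P[:,2]-.1505)<.004);print(n,'bar',k.sum(),bar(P[k]) if k.sum()>5 else'',np.median(P[k,2]) if k.any() else '')
    k=(C[:,1]<70)&(P[:,2]>.125)&(P[:,2]<.25);Q=P[k];print(' tips z pct',np.percentile(Q[:,2],[0,1,2,5,10]).round(4),k.sum())
a=cv2.resize(S['side'][230:390,310:470],(400,400));b=cv2.resize(S['wrist'][160:440,180:460],(400,400))
cv2.imwrite(f'pics/l{t}.png',np.hstack([a,b]))
E
python3 go.py .5357 -.1925 .149; python3 look.py 3; python3 -c "
from rig import ctrl;print(ctrl.tcp_to_tips,[a for a in dir(ctrl) if a[0]!='_'])"
```

```text
t 11.5667 pos [ 0.5357 -0.1923  0.1802] y-axis yaw -11.52 z [-2.e-04  1.e-04 -1.e+00] F [-0.6 -0.3 -0.9] M [-0.09  0.11 -0.03] op 0.6941526827947806 q7 0.5021716205663684 | delta cm [-0.02  0.01  3.12]
side bar 323 ((536.9014892578125, -194.59591674804688), (52.704490661621094, 13.916537284851074), 81.31310272216797) 0.14976737917644584
 tips z pct [0.1501 0.1817 0.1831 0.1871 0.1914] 958
wrist bar 2060 ((535.7254028320312, -192.4464111328125), (51.86249923706055, 13.994406700134277), 82.02537536621094) 0.1504783882437124
 tips z pct [0.1814 0.1856 0.188  0.1927 0.1989] 5615
0.025 ['Unreachable', 'tcp_to_tips']
```

View pics/l3.png

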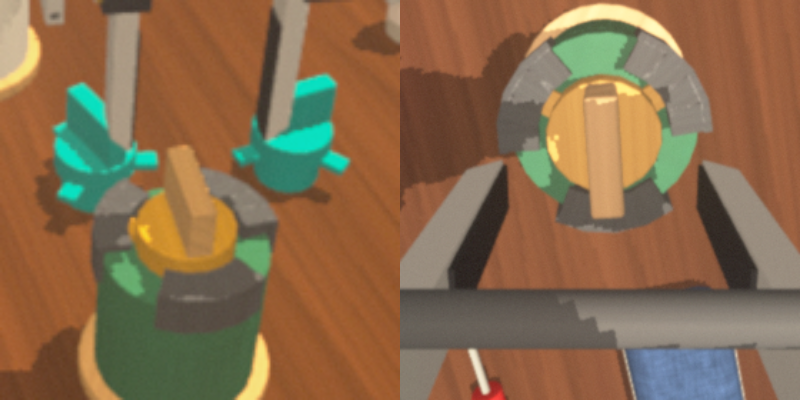

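The pictures show the lid seated. The bar top is at 0.150, the ears are under the claws, and the bar is at 82°, about 63° forward, so 3° or so short of the stop. The fingertips are only about level with the TCP, not 25 mm ahead as stated, so my grip was too shallow and slipped off. I regrip about 32 mm lower than before and slightly turned back.

send_rows(
  deltas=[
    [[0,0,0],-0.06],
    [[0,0,1],0],
    [[0,0,1],0],
    [[0,0,1],0],
    [[0,0,0.6],0],
    [[0,0,0.6],0],
    [[0,0,0.4],0],
    [[0,0,0.4],0],
    [[0,0,0],0],
    [[0,0,0],0],
  ],
)

```text
time: 12.5
position: [0.5358, -0.1924, 0.1303]
eef_rot: [-2.373, -2.059, 0.0]
wrist_force: [0.8, 0.6, 0.5]
opening: 0.701
```

```bash
python3 go.py .5357 -.1925 .130; python3 look.py 4
```

```text
t 12.5 pos [ 0.5358 -0.1924  0.1303] y-axis yaw -8.09 z [-1.e-04 -0.e+00 -1.e+00] F [0.8 0.6 0.5] M [-0.14  0.07  0.01] op 0.7011585096430275 q7 0.5921476651516554 | delta cm [-0.01 -0.    0.03]
side bar 326 ((549.859130859375, -196.2342529296875), (53.630165100097656, 39.885398864746094), 81.69397735595703) 0.14965389741349233
 tips z pct [0.1297 0.1351 0.1379 0.1434 0.1509] 2021
wrist bar 2988 ((537.8292236328125, -189.0841522216797), (57.674560546875, 64.887939453125), -41.57862091064453) 0.1504438730578198
 tips z pct [0.1295 0.1435 0.1518 0.1706 0.1874] 36096
```

View pics/l4.png

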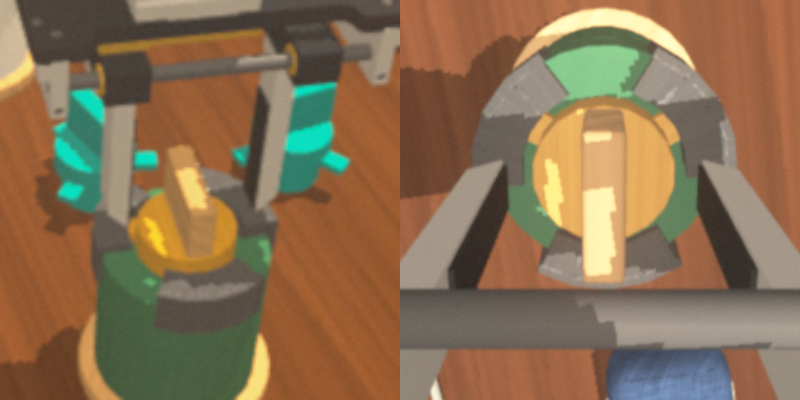

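The fingers now straddle the bar well down (tips at about 0.130, bar top 0.150), with no contact force. I close on it.

send_rows(
  deltas=[
    [[0,0,0],0],
    [[0,0,0],0],
    [[0,0,0],0],
    [[0,0,0],0],
    [[0,0,0],0],
    [[0,0,0],0],
    [[0,0,0],0],
    [[0,0,0],0],
    [[0,0,0],0],
    [[0,0,0],0],
    [[0,0,0],0],
    [[0,0,0],0],
  ],
  jaw=1,
  newtons=25,
)

```text
time: 13.6
position: [0.5361, -0.1924, 0.1304]
eef_rot: [2.372, 2.059, 0.0]
wrist_force: [0.6, 0.3, -1.9]
opening: 0.146
```

```bash
python3 go.py .5357 -.1925 .130
```

```text
t 13.6 pos [ 0.5361 -0.1924  0.1304] y-axis yaw -8.07 z [ 6.e-04 -2.e-04 -1.e+00] F [ 0.6  0.3 -1.9] M [-0.09 -0.34  0.04] op 0.14576209819111235 q7 0.5922484812954255 | delta cm [-0.02 -0.04  0.04]
```

send_rows(
  deltas=[
    [[0,0,0],0.025],
    [[0,0,0],0.025],
    [[0,0,0],0],
    [[0,0,0],0],
  ],
)

```text
time: 13.93
position: [0.5363, -0.1923, 0.1304]
eef_rot: [2.422, 2.0, 0.0]
wrist_force: [2.9, -0.1, -2.5]
opening: 0.146
```

```bash
python3 go.py .5357 -.1925 .130
```

```text
t 13.9333 pos [ 0.5363 -0.1923  0.1304] y-axis yaw -10.89 z [ 7.e-04 -5.e-04 -1.e+00] F [ 2.9 -0.1 -2.5] M [-0.2  -0.68  0.43] op 0.14604407275686707 q7 0.5544024073992119 | delta cm [-0.03 -0.05  0.04]
```

send_rows(
  deltas=[
    [[0,0,0],0.02],
    [[0,0,0],0.02],
    [[0,0,0],0],
    [[0,0,0],0],
  ],
)

```text
time: 14.27
position: [0.5363, -0.1922, 0.1305]
eef_rot: [2.462, 1.951, 0.001]
wrist_force: [3.9, -0.6, -3.5]
opening: 0.151
```

```bash
python3 go.py .5357 -.1925 .130
```

```text
t 14.2667 pos [ 0.5363 -0.1922  0.1305] y-axis yaw -13.22 z [ 8.e-04 -1.e-04 -1.e+00] F [ 3.9 -0.6 -3.5] M [-0.06 -0.91  0.47] op 0.15109807926179167 q7 0.5236349692899134 | delta cm [-0.05 -0.05  0.05]
```

The moment has levelled off at about 0.47 N m and the bar has begun to skew in the pads, so the lid is against the stop. I release, lift off and check.

send_rows(
  deltas=[
    [[0,0,0],0],
    [[0,0,0],0],
    [[0,0,0],0],
    [[0,0,0],0],
    [[0,0,0],0],
    [[0,0,0],0],
    [[0,0,-1],0],
    [[0,0,-1.5],0],
    [[0,0,-1.5],0],
    [[0,0,-1],0],
    [[0,0,0],0],
    [[0,0,0],0],
  ],
  jaw=0.3,
)

```text
time: 15.27
position: [0.5361, -0.1923, 0.1809]
eef_rot: [2.462, 1.95, 0.001]
wrist_force: [-0.2, -0.3, -0.2]
opening: 0.701
```

```bash
python3 go.py .5357 -.1925 .130; python3 look.py 5
```

```text
t 15.2667 pos [ 0.5361 -0.1923  0.1809] y-axis yaw -13.23 z [ 1.2e-03 -1.0e-04 -1.0e+00] F [-0.2 -0.3 -0.2] M [-0.03  0.12  0.03] op 0.7008945689000092 q7 0.47991953647936714 | delta cm [-0.03 -0.04  5.09]
side bar 316 ((536.7000122070312, -195.04373168945312), (52.086097717285156, 13.930927276611328), 81.7873306274414) 0.1496695181612943
 tips z pct [0.18   0.1827 0.1836 0.1873 0.1915] 889
wrist bar 2061 ((535.7459716796875, -192.45335388183594), (52.300846099853516, 14.03879451751709), 81.84471893310547) 0.1505270522671679
 tips z pct [0.1809 0.1855 0.1876 0.1922 0.1988] 5652
```

The bar angle did not change (81.8°), so something solid stopped it. To see whether that is the true stop, I measure the canister's yaw and centre better from this near view.

```bash
python3 - <<'E'
from m import *
c=cam('wrist');D=np.load('pics/wrist5.npz');P,C,U=cloud('w',D['p'],D['d'],c,[.5357,-.1925],.07)
k=(C[:,1]<75)&(abs(P[:,2]-.1135)<.003);Q=P[k,:2];print(len(Q),np.median(P[k,2]))
h=cv2.convexHull((Q*1000).astype(np.float32));print('claw circle',cv2.minEnclosingCircle(h)); 
k=(C[:,1]>70)&(C[:,0]<35)&(abs(P[:,2]-.1185)<.003);L=P[k];print('disc',cv2.minEnclosingCircle((L[:,:2]*1000).astype(np.float32)),np.median(L[:,2]))
o=np.array([.5357,-.1925])
for r0,r1 in((.036,.042),(.042,.048)):
  r=np.hypot(*(Q-o).T);q=Q[(r>r0)&(r<r1)];a=np.sort(np.degrees(np.arctan2(*(q-o).T[::-1])));a=np.r_[a,a[0]+360];g=np.diff(a);i=np.nonzero(g>15)[0];print([(a[j].round(1),a[j+1].round(1),((a[j]+a[j+1])/2).round(1)) for j in i])
p=D['p'];f=lambda q:q
cv2.imwrite('pics/w5.png',cv2.resize(p[150:350,220:430],(800,600)if 0 else (630,600),interpolation=cv2.INTER_CUBIC))
E
```

```text
5887 0.11327247438680685
claw circle ((535.7913818359375, -192.3256072998047), 50.4555549621582)
disc ((535.3887329101562, -192.4115447998047), 26.893251419067383) 0.11817037619703616
[(np.float64(-178.7), np.float64(-131.9), np.float64(-155.3)), (np.float64(-112.0), np.float64(-88.0), np.float64(-100.0)), (np.float64(-58.7), np.float64(-11.6), np.float64(-35.2)), (np.float64(61.7), np.float64(107.5), np.float64(84.6))]
[(np.float64(-59.7), np.float64(-10.7), np.float64(-35.2)), (np.float64(60.5), np.float64(109.3), np.float64(84.9)), (np.float64(179.9), np.float64(229.2), np.float64(204.6))]
```

View pics/w5.png

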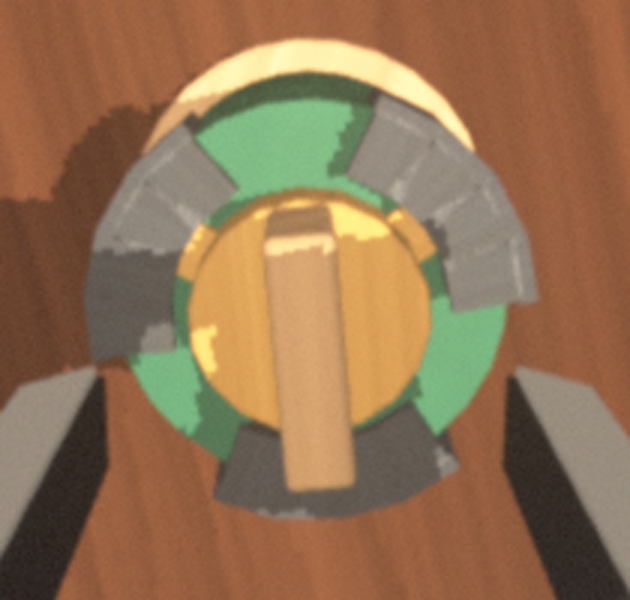

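The canister's x is at −35.2° and the lid at −98.1°, so it is 62.9° forward, about 3° short of the nominal 66°. The lateral reaction (+x, at the front ear) suggests one ear touched early because the lid was held off-centre. I regrip, back off slightly, and push forward again with a small shift in the direction of that reaction.

send_rows(
  deltas=[
    [[0,0,0],-0.09],
    [[0,0,1],0],
    [[0,0,1],0],
    [[0,0,1],0],
    [[0,0,0.7],0],
    [[0,0,0.7],0],
    [[0,0,0.5],0],
    [[0,0,0.3],0],
    [[0,0,0],0],
    [[0,0,0],0],
    [[0,0,0],0],
  ],
)

```text
time: 16.28
position: [0.5361, -0.1925, 0.1287]
eef_rot: [2.372, 2.059, 0.001]
wrist_force: [0.7, -0.7, -0.6]
opening: 0.703
```

send_rows(
  deltas=[
    [[0,0,0],0],
    [[0,0,0],0],
    [[0,0,0],0],
    [[0,0,0],0],
    [[0,0,0],0],
    [[0,0,0],0],
    [[0,0,0],0],
    [[0,0,0],0],
    [[0,0,0],0],
    [[0,0,0],0],
    [[0,0,0],0],
    [[0,0,0],0],
  ],
  jaw=1,
  newtons=40,
)

```text
time: 17.28
position: [0.5361, -0.1923, 0.1284]
eef_rot: [2.372, 2.059, 0.0]
wrist_force: [1.6, -0.6, -1.8]
opening: 0.145
```

```bash
python3 go.py .5358 -.1924 .128
```

```text
t 17.2833 pos [ 0.5361 -0.1923  0.1284] y-axis yaw -8.07 z [ 6.e-04 -2.e-04 -1.e+00] F [ 1.6 -0.6 -1.8] M [-0.18 -0.36  0.09] op 0.14491126744385768 q7 0.595525102326989 | delta cm [-0.01 -0.03  0.04]
```

send_rows(
  deltas=[
    [[0,0,0],-0.06],
    [[0,0,0],0],
    [[0,0,0],0],
  ],
)

```text
time: 17.53
position: [0.5356, -0.1923, 0.1284]
eef_rot: [-2.311, -2.128, -0.0]
wrist_force: [0.4, 0.8, -0.3]
opening: 0.147
```

```bash
python3 go.py .5358 -.1924 .128
```

```text
t 17.5333 pos [ 0.5356 -0.1923  0.1284] y-axis yaw -4.73 z [-2.e-04  3.e-04 -1.e+00] F [ 0.4  0.8 -0.3] M [-0.11  0.04  0.01] op 0.14662135057284506 q7 0.6400838616973409 | delta cm [-0.01  0.02  0.04]
```

send_rows(
  deltas=[
    [[0,0.12,0],0],
    [[0,0,0],0.03],
    [[0,0,0],0.03],
    [[0,0,0],0.02],
    [[0,0,0],0],
    [[0,0,0],0],
  ],
)

```text
time: 18.03
position: [0.537, -0.1922, 0.1283]
eef_rot: [-2.392, -2.036, 0.0]
wrist_force: [0.0, 1.1, 0.7]
opening: 0.144
```

```bash
python3 go.py .5358 -.1924 .128
```

```text
t 18.0333 pos [ 0.537  -0.1922  0.1283] y-axis yaw -9.21 z [-2.e-04  1.e-04 -1.e+00] F [0.  1.1 0.7] M [0.02 0.16 0.2 ] op 0.143880768574847 q7 0.5792767017112452 | delta cm [-0.04 -0.11  0.03]
```

send_rows(
  deltas=[
    [[0,0,0],0.025],
    [[0,0,0],0],
    [[0,0,0],0],
  ],
)

```text
time: 18.28
position: [0.5369, -0.1922, 0.1283]
eef_rot: [-2.417, -2.006, 0.0]
wrist_force: [-0.1, 0.3, 0.9]
opening: 0.145
```

```bash
python3 go.py .5358 -.1924 .128
```

```text
t 18.2833 pos [ 0.5369 -0.1922  0.1283] y-axis yaw -10.61 z [-3.e-04  1.e-04 -1.e+00] F [-0.1  0.3  0.9] M [0.07 0.19 0.5 ] op 0.14533550638783213 q7 0.5605134297051676 | delta cm [-0.04 -0.11  0.03]
```

send_rows(
  deltas=[
    [[0,0,0],0.025],
    [[0,0,0],0],
    [[0,0,0],0],
  ],
)

```text
time: 18.53
position: [0.5369, -0.1922, 0.1283]
eef_rot: [-2.442, -1.976, 0.0]
wrist_force: [-0.4, 1.3, 0.7]
opening: 0.154
```

```bash
python3 go.py .5358 -.1924 .128
```

```text
t 18.5333 pos [ 0.5369 -0.1922  0.1283] y-axis yaw -12.05 z [-3.e-04  2.e-04 -1.e+00] F [-0.4  1.3  0.7] M [0.1  0.21 0.65] op 0.15366699104631037 q7 0.5414070813553308 | delta cm [-0.05 -0.11  0.03]
```

This time the reaction is a pure couple (0.65 N m, almost no lateral force), which is what several ears on their stops together would give. I release and check.

send_rows(
  deltas=[
    [[0,0,0],0],
    [[0,0,0],0],
    [[0,0,0],0],
    [[0,0,0],0],
    [[0,0,0],0],
    [[0,0,0],0],
    [[0,0,-1],0],
    [[0,0,-1.5],0],
    [[0,0,-1.5],0],
    [[0,0,-1],0],
    [[0,0,0],0],
    [[0,0,0],0],
  ],
  jaw=0.3,
)

```text
time: 19.53
position: [0.5373, -0.1924, 0.1789]
eef_rot: [2.442, 1.975, 0.001]
wrist_force: [0.1, -0.0, -0.1]
opening: 0.699
```

```bash
python3 look.py 6; python3 - <<'E'
from m import *
c=cam('wrist');D=np.load('pics/wrist6.npz');P,C,U=cloud('w',D['p'],D['d'],c,[.5357,-.1925],.07)
k=(C[:,1]>70)&(C[:,0]<35)&(abs(P[:,2]-.1185)<.003);L=P[k];print('disc',cv2.minEnclosingCircle((L[:,:2]*1000).astype(np.float32)))
# steel lid vs white canister, from first top image, as reference
c=cam('top');D=np.load('pics/top0.npz');o=plane(c,[[238,262]],.11)[0,:2];P,C,U=cloud('t',D['p'],D['d'],c,o,.075)
k=(C[:,1]<90)&(C[:,2]<90)&(abs(P[:,2]-.150)<.006);print('steel bar',k.sum(),bar(P[k]))
k=(C[:,2]<190)&(abs(P[:,2]-.1135)<.004);Q=P[k,:2];o=np.array(cv2.minEnclosingCircle((Q*1000).astype(np.float32))[0])/1000;print(o)
r=np.hypot(*(Q-o).T);q=Q[(r>.04)&(r<.05)];a=np.sort(np.degrees(np.arctan2(*(q-o).T[::-1])));a=np.r_[a,a[0]+360];g=np.diff(a);i=np.nonzero(g>15)[0];print([(a[j].round(1),a[j+1].round(1),((a[j]+a[j+1])/2).round(1)) for j in i])
E
```

```text
side bar 320 ((537.4246826171875, -194.21604919433594), (52.85273361206055, 14.936047554016113), 80.68985748291016) 0.1497205945212227
 tips z pct [0.1505 0.1811 0.1827 0.1862 0.1902] 956
wrist bar 2099 ((536.25732421875, -192.2220458984375), (51.958187103271484, 14.02751636505127), 81.70936584472656) 0.1504859892574761
 tips z pct [0.1801 0.1838 0.1862 0.1908 0.1978] 6122
disc ((535.9953002929688, -192.3141632080078), 27.01028823852539)
steel bar 370 ((498.9347229003906, 120.93836975097656), (13.973031997680664, 51.275917053222656), -46.61618423461914)
[0.49944162 0.1214304 ]
[(np.float64(-131.2), np.float64(-81.6), np.float64(-106.4)), (np.float64(-10.4), np.float64(39.6), np.float64(14.6)), (np.float64(109.4), np.float64(159.8), np.float64(134.6))]
```

The lid stays at 63–64° with a three-ear-like contact. I make one last firmer push, gripping deeper and at 60 N, to be sure it isn't only the grip slipping.

send_rows(
  deltas=[
    [[0,-0.04,0],-0.065],
    [[0,0,1],0],
    [[0,0,1],0],
    [[0,0,1],0],
    [[0,0,0.8],0],
    [[0,0,0.7],0],
    [[0,0,0.5],0],
    [[0,0,0.3],0],
    [[0,0,0],0],
    [[0,0,0],0],
  ],
)

```text
time: 20.47
position: [0.5367, -0.1924, 0.1254]
eef_rot: [2.378, 2.053, 0.0]
wrist_force: [-0.1, -0.8, -0.3]
opening: 0.699
```

send_rows(
  deltas=[
    [[0,0,0],0],
    [[0,0,0],0],
    [[0,0,0],0],
    [[0,0,0],0],
    [[0,0,0],0],
    [[0,0,0],0],
    [[0,0,0],0],
    [[0,0,0],0],
    [[0,0,0],0],
    [[0,0,0],0],
    [[0,0,0],0],
    [[0,0,0],0],
  ],
  jaw=1,
  newtons=60,
)

```text
time: 21.47
position: [0.5366, -0.1923, 0.1254]
eef_rot: [2.377, 2.053, 0.0]
wrist_force: [1.0, -0.2, -0.5]
opening: 0.143
```

```bash
python3 go.py .5358 -.1924 .128
```

```text
t 21.4667 pos [ 0.5366 -0.1923  0.1254] y-axis yaw -8.36 z [ 1.e-04 -0.e+00 -1.e+00] F [ 1.  -0.2 -0.5] M [-0.07 -0.01 -0.02] op 0.14282639592828328 q7 0.594802334406013 | delta cm [-0.02 -0.08 -0.26]
```

send_rows(
  deltas=[
    [[0,0,0],0.02],
    [[0,0,0],0.02],
    [[0,0,0],0],
    [[0,0,0],0],
  ],
)

```text
time: 21.8
position: [0.5366, -0.1923, 0.1253]
eef_rot: [2.417, 2.007, -0.001]
wrist_force: [0.2, -1.2, -0.9]
opening: 0.143
```

```bash
python3 go.py .5358 -.1924 .128
```

```text
t 21.8 pos [ 0.5366 -0.1923  0.1253] y-axis yaw -10.59 z [-1.e-04 -4.e-04 -1.e+00] F [ 0.2 -1.2 -0.9] M [-0.14 -0.03  0.62] op 0.14269806215428238 q7 0.5648745228945783 | delta cm [-0.02 -0.08 -0.27]
```

The moment rises at once to 0.62 N m with no slip and no lateral force, so the ears are on the stops. I release and back well away.

send_rows(
  deltas=[
    [[0,0,0],0],
    [[0,0,0],0],
    [[0,0,0],0],
    [[0,0,0],0],
    [[0,0,0],0],
    [[0,0,0],0],
    [[0,0,-1],0],
    [[0,0,-1.5],0],
    [[0,0,-2],0],
    [[0,0,-2],0],
    [[0,0,-2],0],
    [[0,0,0],0],
  ],
  jaw=0.3,
)

```text
time: 22.8
position: [0.5387, -0.1938, 0.2147]
eef_rot: [2.414, 2.001, 0.006]
wrist_force: [0.4, 0.4, -0.4]
opening: 0.703
```

send_rows(
  deltas=[
    [[0,0,0],0],
    [[0,0,0],0],
    [[0,0,0],0],
  ],
)

```text
time: 23.05
position: [0.5359, -0.1918, 0.2094]
eef_rot: [-2.417, -2.004, 0.001]
wrist_force: [-0.1, -0.1, -0.2]
opening: 0.702
```

```bash
python3 go.py .5358 -.1924 .128; python3 look.py 7; python3 -c "
from rig import workorder; print(workorder.finish_job())"
```

```text
t 23.05 pos [ 0.5359 -0.1918  0.2094] y-axis yaw -10.66 z [-1.9e-03  8.0e-04 -1.0e+00] F [-0.1 -0.1 -0.2] M [-0.1   0.07  0.01] op 0.701578561698998 q7 0.4925072319517713 | delta cm [-0.06  0.02  8.14]
side bar 317 ((537.344482421875, -193.94615173339844), (52.37621307373047, 14.261214256286621), 80.88636779785156) 0.1496355166228147
 tips z pct [0.1475 0.2114 0.2123 0.2147 0.217 ] 499
wrist bar 1637 ((536.030517578125, -192.2413330078125), (51.830909729003906, 14.017416954040527), 81.51229858398438) 0.15048956376446407
 tips z pct [0.2102 0.2125 0.2139 0.2165 0.2195] 1957
the job is handed in; nothing more can be done
None
```

The brass lid is closed on the green canister as far as it will turn, and I handed the job in at about 23 s. I turned it backward about 59° to the gaps, lowered it 12 mm, turned it forward under the claws and let go.

- **Slip on the way:** my first grip was too shallow and came off the bar at the end of the forward turn. The fingertips sit about level with the TCP, not 25 mm ahead as `ctrl.tcp_to_tips` says. The lid dropped the last millimetre or so onto the ledge and stayed seated, and I regripped lower.
- **Final checks:** the bar top is at 0.150 m, about 13 mm lower than at the start, so the lid is on the ledge. The ears are under the roofs and the gripper is clear, with no force on it.
- **Angle, which disagrees:** the lid measures about 63–64° clockwise of the canister's x, not the nominal "about 66°". Three separate pushes all stopped there. The last two, at up to about 0.6 N m, met a solid stop with almost no sideways force. I took that as all three ears on their stops, but I could not see beneath the claws to confirm it.
- **Bystanders:** I did not touch the white canister, its steel lid or the look-alike lids.

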